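# Unpack a shelf strut through the crate's opening

## Task

Take the long steel shelf strut out of the plywood crate: its opening is shorter than the strut, so tilt the strut and bring it out one end first. Finish while still holding the strut, level and still above the crate, with all of it well clear of the crate's top boards. Leave everything else where it is.

Things in the scene. Friction and masses are not known exactly. Their poses are not given: they have to be found in the camera images.
- crate: fixed plywood crate, outside 214 (its x) x 464 (its y, the long way) x 142 mm high; origin at the centre of its underside, z up. Walls 12 mm, floor 10 mm. Its top is boarded over at both ends (boards 12 mm thick, underside at 130 mm, top at 142 mm). Inside, two bearers run along its x, centred at y = -80 and +80 mm, 24 mm wide, tops at 70 mm; else it is empty but for the offcut
- crate_opening (a point): centre of the opening in the middle of the crate's top, at the boards' top, 142 mm above the crate's underside; axes as the crate's. The opening is 190 mm along x (the full inner width) and 200 mm along y, between the boards; under the boards the inside goes on to 220 mm from the middle at both ends
- strut_center (a point): centre of the long square steel tube (shelf strut), 20 x 20 x 300 mm, about 0.2 to 0.4 kg, loose; its y axis runs along its length, z up. It starts lying across the two bearers, roughly along the crate's y and near the middle, its two ends under the boards
- strut_end_a (a point): centre of the strut's +y end face, 150 mm from its centre
- strut_end_b (a point): centre of the strut's -y end face, 150 mm from its centre
- offcut: short offcut of the same square tube, 20 x 20 x 100 mm, lying loose on the crate's floor parallel to and beside the strut, well below it; origin at the centre of its underside; stays there
- tape: roll of brown tape lying flat on the boards near the crate's +y end, 72 mm across, 20 mm high; origin at the centre of its underside; stays there
- reel: black plastic reel standing on the bench to the robot's right, 96 mm across, 70 mm high; origin at the centre of its underside
- carton: small closed cardboard carton on the bench to the robot's left, 130 x 100 x 80 mm; origin at the centre of its underside
- fixings: grey plastic open bin on the bench to the robot's right, 100 x 140 x 60 mm; origin at the centre of its underside
- coupling: black plastic pipe coupling standing on the bench to the robot's right, 64 mm across, 50 mm high; origin at the centre of its underside
- mallet: rubber-headed mallet lying on the bench to the robot's left, 260 mm long; origin under the middle of its length, x towards the head
There are look-alikes about, which are no part of the job. Several things have the shape of the tape; the one meant has the colours described above.

How it is judged (in metres and radians):
On the way:
1. the strut is tilted in the opening: one end up above the boards, the other still inside the crate under them (((z of strut_end_a in the frame of crate above 0.16 m and z of strut_end_b in the frame of crate below 0.125 m) or (z of strut_end_b in the frame of crate above 0.16 m and z of strut_end_a in the frame of crate below 0.125 m))), for 0.1 s.
At the end, for the whole second after the job is handed in: the strut is held in the fingers above the crate (its centre within 180 mm, seen from above, of the opening's centre), level to within 0.3 rad, at rest, both ends at least 30 mm above the boards' top (172 mm above the crate's underside), touching neither crate nor tape (z of each of strut_end_a, strut_end_b in the frame of crate above 0.172 m and angle between strut_center's own y axis and vertical between 1.27 and 1.87 rad and horizontal distance between strut_center and crate_opening below 0.18 m and contact force between the fingers and strut above 1 N and contact force between strut and crate below 0.1 N and contact force between strut and tape below 0.1 N and linear speed of strut below 0.05 m/s); the arm keeps its last pose, push and grip.
It fails at once if the tape roll is pushed more than 30 mm (distance of tape from where it was at the start of the episode above 0.03 m).
It fails at once if the offcut is pushed more than 30 mm (distance of offcut from where it was at the start of the episode above 0.03 m).
It fails at once if the reel, carton, bin, coupling or mallet on the bench is pushed more than 30 mm (distance of any of reel, carton, fixings, coupling, mallet from where it was at the start of the episode above 0.03 m).
It also fails if it takes over 42 s, if anything falls off the work surface, if the arm or the gripper's body presses on something with over 40 N, if the wrist force passes 120 N, or if a joint passes its speed limit or range.

## Robot

A 7-joint arm with a two-finger parallel gripper is mounted at the origin on the work surface. World frame = base frame: x ahead of the robot, y to its left, z up, the work surface at z = 0. Lengths are in m, angles in degrees, forces in N, time in s.
With the tool pointing down it reaches from about 0.425 to 0.875 m from the base axis. Payload 4.7 kg.
Tool frame: the origin (TCP) lies at the very end of the fingers, on their centre line; the grasp point (between the pads) lies 19 mm behind it; z points along the fingers, y is the direction in which the jaws open and shut (so a half turn about z gives the same grasp; the last joint's range is limited). The gripper opens to 87 mm and grips with 3 to 60 N. Pads are 19 mm wide; open, the fingers measure 117 mm over their backs; the gripper's body (75 mm by 190 mm) begins 51 mm behind the grasp point.
Start: joints at [-70.124, 18.392, -4.016, 83.108, 1.295, 78.541, -3.26], TCP at [0.212, 0.614, 0.223] pointing down, gripper open.
Joint ranges: [-163.93, 163.93], [-17.29, 119.83], [-79.2, 71.16], [3.27, 140.29], [-89.18, 269.18], [5.43, 117.66], [-154.24, 154.24]. Speed limits (degrees/s): [147.25, 147.25, 180, 180, 180, 180, 180].

## Interface

Orientations are given as [roll, pitch, yaw] about the fixed x, y, z axes, in that order (R = Rz(yaw) Ry(pitch) Rx(roll)).
In Python, from cell import monitor, read_camera, camera_info, env, look_for gives the robot as it stands.
- The arm moves only by the tool servo_tool, never from a script. Its argument "commands" is one flat list of numbers, 6 for each row, row after row: the shift along the tool's x, y, z in mm, then the turn, a rotation vector about the tool's x, y, z in degrees. A call has 1 to 10 rows; each row shifts and turns the commanded pose from where the row before left it, along the tool's axes as they then stand; what a row does not reach is not made up. A row lasts 1/10 s, in which the tool goes at most 50 mm and 8.59 degrees, less where a joint would pass 70% of its speed; a pose out of reach is approached as far as the arm can. A call is refused whole if a number of a shift passes 50 or a number of a turn 8.59, either way. A call with a gripper value outside its range is refused whole. "jaw" is the finger opening in mm, from 0 to 87, set as the call begins (left out, the last holds). The fingers move at their own pace and stop on an object; "newtons" is the grip in N (left out, the last holds). Time passes only in rows, so rows that do not move let the fingers close. It gives the time, the measured TCP pose, the force and the opening at its end, in the units of the state.
- monitor.get_obs(): the state, without advancing time (a new reading comes with each control period).
- read_camera(name): name is "scene" or "top"; returns (picture, depth): 400x640x3 uint8, red, green, blue; 400x640 float32, m along the optical axis (not along the pixel's ray), 0 where there is no reading.
- camera_info(name): a dict with "camera_matrix" (3x3 intrinsics, pixels), "R" (3x3) and "t" (3): a world point X has camera coordinates R X + t. Camera axes: x right, y down, z forward; pixel columns grow to the right and rows downward; lengths in m; the calibration is good to about 2 mm. A picture is of the moment at which its call begins. camera_info takes no time and is no camera call.
- env.sign_off(): hands the job in, once; it reports no verdict.
Trained networks look in the newest picture that a camera, given by its name, has taken for a name from the list of things; names that differ only in an ending like _2 or _b are one class to them, and where a whole thing is asked for, a point or a joint stands for the part that bears it (a point fixed in the world has none). Each returns a list of dicts, best first, with "conf" (0 to 1); they miss things now and then, are a little off and sometimes report something else, mostly with a low value. They report only what shows in the picture. A call takes as long as a camera call. They do not tell look-alikes from the thing itself.
- look_for(camera, label): "box" ([left, top, width, height] in pixels, round what is visible of it).
The state is a dict: "time_s": time; "qpos": joint angles; "joint_velocities": joint speeds; "effort": joint torques, N m; "tool_pos": TCP position; "tool_rot": TCP orientation; "force": force on the tool from outside, world axes, zero at the start; "wrist_torque": the same for the moment, N m; "grip_width": finger opening in m.
Only numpy, scipy, OpenCV 4.12 (cv2) and the standard library are available. Lean on these libraries where they do the work, as an engineer would, in place of code of your own. Each camera call takes 0.05 s, during which the arm holds its last target.

## Working session

There is one attempt and no reset: what is moved stays moved. The work goes in short steps, Python scripts to look and compute and a tool call to move; the robot and the scene stay as the last step left them, time stands still between calls to the robot, and variables do not carry over. Pictures are saved under pics/ and viewed, and the job is handed in when it is done.

Besides the shell and the picture viewer there is one more tool, called after "Request:" as name(argument=value, ...) on one line, values as JSON. servo_tool: Moves the arm, as the interface text tells. Its arguments: {"type":"object","properties":{"commands":{"type":"array","items":{"type":"number"}},"jaw":{"type":"number"},"newtons":{"type":"number"}},"required":["commands"]}

```bash
mkdir -p pics; ls; cat > h.py <<'E'
import numpy as np, cv2
from cell import monitor, read_camera, camera_info, env, look_for
def pts(name,depth):
    ci=camera_info(name);K=np.array(ci["camera_matrix"]);R=np.array(ci["R"]);t=np.array(ci["t"])
    v,u=np.mgrid[0:depth.shape[0],0:depth.shape[1]]
    c=np.stack([(u-K[0,2])/K[0,0]*depth,(v-K[1,2])/K[1,1]*depth,depth],-1)
    P=(c-t)@R
    P[depth<=0]=np.nan
    return P
def proj(name,X):
    ci=camera_info(name);K=np.array(ci["camera_matrix"]);R=np.array(ci["R"]);t=np.array(ci["t"])
    c=np.asarray(X)@R.T+t; p=c@K.T
    return p[...,:2]/p[...,2:]
E
python3 - <<'E'
from h import *
o=monitor.get_obs(); print({k:np.round(v,3).tolist() for k,v in o.items()})
for n in ["top","scene"]:
    im,d=read_camera(n); np.savez(f"{n}0.npz",im=im,d=d)
    cv2.imwrite(f"pics/{n}0.png",im[:,:,::-1])
    ci=camera_info(n);R=np.array(ci["R"]);print(n,"campos",-R.T@np.array(ci["t"]))
    for l in ["crate","strut_center","tape","offcut"]:
        print(n,l,[(round(x["conf"],2),np.round(x["box"]).tolist()) for x in look_for(n,l)][:4])
E
```

```text
pics
{'time_s': 0.0, 'qpos': [-70.124, 18.439, -4.015, 83.174, 1.295, 78.541, -3.259], 'joint_velocities': [0.083, -0.067, -0.013, -0.034, -0.008, 0.02, 0.016], 'effort': [-0.001, -49.129, -0.404, -31.252, -0.064, 0.044, 0.0], 'tool_pos': [0.212, 0.614, 0.221], 'tool_rot': [-179.891, 0.006, 160.934], 'force': [0.593, 0.258, 0.113], 'wrist_torque': [0.008, 0.009, -0.016], 'grip_width': 0.087}
top campos [0.34028127 0.0032023  1.58700369]
top crate [(0.97, [214.0, 119.0, 174.0, 108.0])]
top strut_center [(0.78, [268.0, 158.0, 71.0, 25.0])]
top tape [(0.88, [231.0, 137.0, 28.0, 22.0]), (0.82, [191.0, 122.0, 21.0, 26.0]), (0.76, [254.0, 265.0, 28.0, 20.0]), (0.65, [228.0, 244.0, 24.0, 28.0])]
top offcut [(0.57, [298.0, 150.0, 31.0, 12.0])]
scene campos [ 0.81240444 -0.57392032  1.03702108]
scene crate [(0.63, [282.0, 124.0, 157.0, 164.0])]
scene strut_center [(0.64, [348.0, 176.0, 50.0, 37.0])]
scene tape [(0.76, [317.0, 133.0, 20.0, 20.0]), (0.61, [398.0, 143.0, 25.0, 24.0]), (0.58, [431.0, 149.0, 21.0, 21.0]), (0.47, [286.0, 144.0, 21.0, 14.0])]
scene offcut []
```

View pics/top0.png

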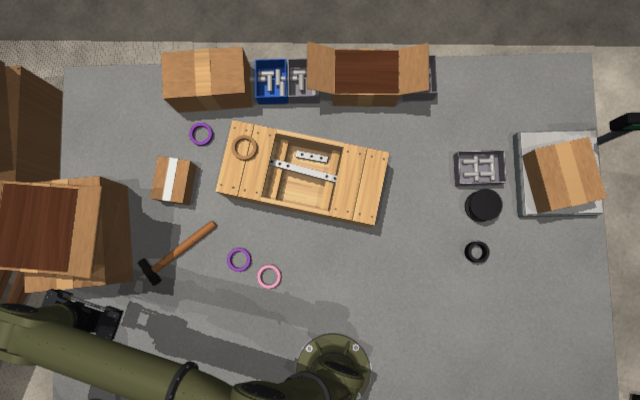

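View pics/scene0.png

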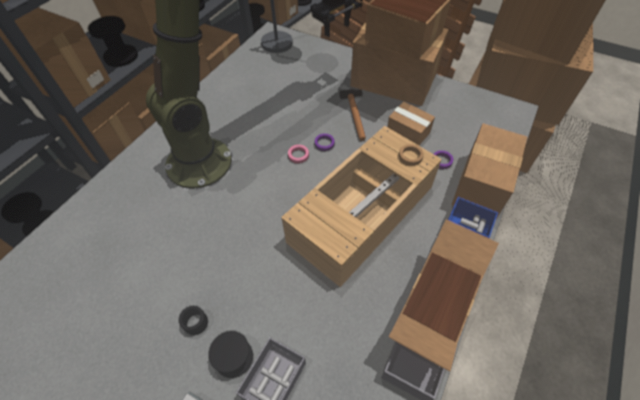

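```bash
python3 - <<'E'
from h import *
z=np.load("top0.npz");im=z["im"]
c=im[105:240,180:400];cv2.imwrite("pics/top0c.png",cv2.resize(c[:,:,::-1],None,fx=3.6,fy=3.6,interpolation=cv2.INTER_CUBIC))
E
```

```text
(no output)
```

View pics/top0c.png

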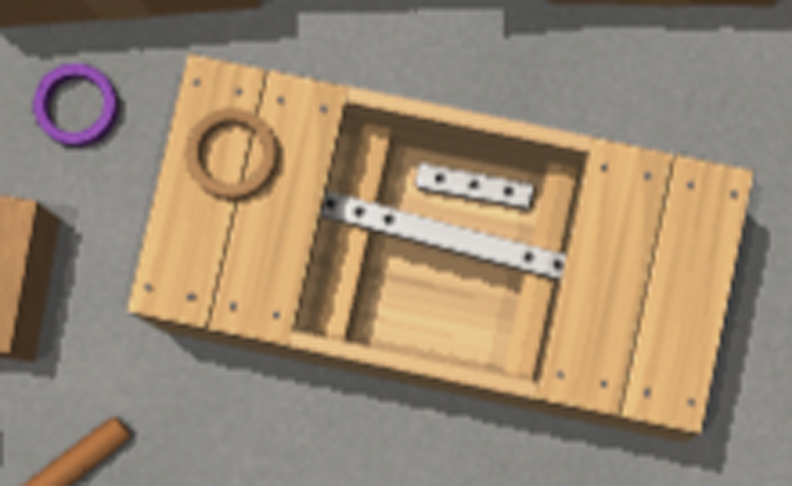

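```bash
python3 - <<'E'
from h import *
z=np.load("top0.npz");im=z["im"];d=z["d"];P=pts("top",d)
H=P[...,2]
m=np.zeros(H.shape,bool);m[105:240,200:400]=1
b=m&(H>0.132)&(H<0.152)
print("board n",b.sum(),"med z",np.median(H[b]))
Q=P[b][:,:2].astype(np.float32)*1000
# erode outliers: hull
lab=cv2.connectedComponents(b.astype(np.uint8))
n,l,st,_=cv2.connectedComponentsWithStats(b.astype(np.uint8)); k=1+np.argmax(st[1:,4]);print(st[1:,4])
Q=P[l==k][:,:2].astype(np.float32)*1000
r=cv2.minAreaRect(Q);print("rect",r)
c=np.array(r[0])/1000
a=r[2]; w,h=r[1]
long=np.deg2rad(a if w>h else a+90)
u=np.array([np.cos(long),np.sin(long)]); u=u if u[1]>0 else -u
print("crate y dir",u,"yaw",np.degrees(np.arctan2(u[1],u[0]))-90,"c",c)
ex=np.array([u[1],-u[0]])
# opening check via crate coords
L=np.stack([(P[...,:2]-c)@ex,(P[...,:2]-c)@u],-1)
ins=m&(abs(L[...,0])<.1)&(abs(L[...,1])<.11)
hsv=cv2.cvtColor(im,cv2.COLOR_RGB2HSV)
s=ins&(H>0.08)&(H<0.1)
S=L[s];print("strut n",s.sum(),"x med",np.median(S[:,0]),"y",S[:,1].min(),S[:,1].max(),"z",np.median(H[s]))
pf=np.polyfit(S[:,1],S[:,0],1);print("strut x=",pf,"deg",np.degrees(np.arctan(pf[0])),"resid",np.std(S[:,0]-np.polyval(pf,S[:,1])))
of=ins&(hsv[...,1]<40)&(H<0.05)&(H>.02);print("offcut",L[of].min(0),L[of].max(0),np.median(H[of]))
t=m&(H>0.155)&(H<0.175)
print("tape",t.sum(),(L[t].min(0)+L[t].max(0))/2,L[t].min(0),L[t].max(0))
o=b&(l==k)
for x in (-.06,0,.06):
    r_=o&(abs(L[...,0]-x)<.01);yy=np.sort(L[r_][:,1]);print(x,"opening",yy[yy<0].max(),yy[yy>0].min(),yy.min(),yy.max())
# hole pix -> L
for cx,cy in [(332,203),(360,211),(388,218),(528,257),(557,264)]:
    i,j=int(round(105+cy/3.6)),int(round(180+cx/3.6));
    ray=None
    print((j,i),np.round(L[i,j],4),H[i,j])
np.save("crate.npy",np.array([c[0],c[1],u[0],u[1]]))
z=np.load("scene0.npz");c=z["im"][110:290,270:460];cv2.imwrite("pics/scene0c.png",cv2.resize(c[:,:,::-1],None,fx=3.2,fy=3.2,interpolation=cv2.INTER_CUBIC))
E
```

```text
board n 7146 med z 0.14220630545748494
[6912  234]
rect ((585.760498046875, 76.43043518066406), (465.27978515625, 215.6427764892578), 76.63629913330078)
crate y dir [0.23113157 0.9729225 ] yaw -13.363700866699219 c [0.5857605  0.07643044]
strut n 582 x med 0.014540711565494555 y -0.09935674519424806 0.10608527739231578 z 0.08996993621734012
strut x= [0.05253501 0.02595706] deg 3.0072697162706694 resid 0.03150645225468317
offcut [ 0.05887225 -0.05731504] [0.08059761 0.04165131] 0.030160150090775585
tape 252 [0.03126728 0.17544917] [-0.0048382   0.13961896] [0.06737275 0.21127938]
-0.06 opening -0.10067963056602726 0.09952946465589031 -0.23177537242445156 0.23120120172174077
0 opening -0.10047593608473655 0.09905130558486536 -0.2321768162535806 0.2316868681813357
0.06 opening -0.10077107971965422 0.09908722893890907 -0.2318566305161621 0.2326398988026592
(272, 161) [0.0214 0.0998] 0.08531633143564492
(280, 164) [0.0159 0.0732] 0.09485836170950637
(288, 166) [0.0155 0.0491] 0.09119775782913339
(327, 176) [ 0.0095 -0.0706] 0.09497432809905892
(335, 178) [ 0.0084 -0.0949] 0.09594239023818066
```

View pics/scene0c.png

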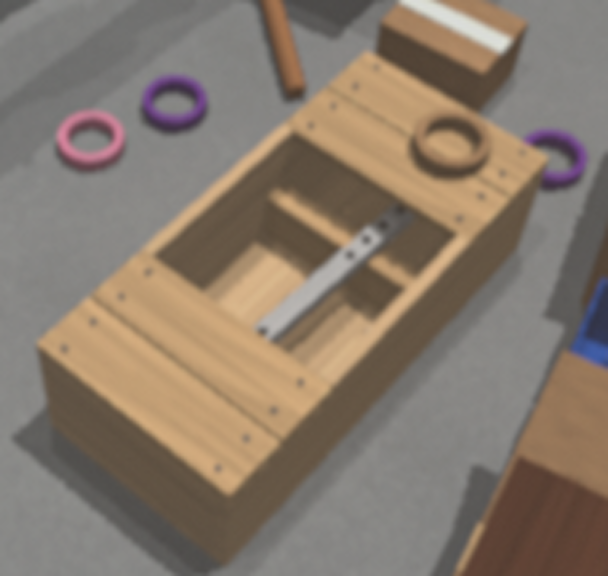

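```bash
python3 - <<'E'
from h import *
c=np.load("crate.npy");u=c[2:];ex=np.array([u[1],-u[0]]);c=c[:2]
for n in ["top","scene"]:
    z=np.load(n+"0.npz");im=z["im"];P=pts(n,z["d"]);H=P[...,2];L=np.stack([(P[...,:2]-c)@ex,(P[...,:2]-c)@u],-1)
    hsv=cv2.cvtColor(im,cv2.COLOR_RGB2HSV)
    s=(abs(L[...,0])<.06)&(abs(L[...,1])<.18)&(H>.082)&(H<.1)&(hsv[...,1]<60)
    S=L[s];pf=np.polyfit(S[:,1],S[:,0],1)
    print(n,s.sum(),pf,"deg",np.degrees(np.arctan(pf[0])),"res",np.std(S[:,0]-np.polyval(pf,S[:,1])),"y",S[:,1].min(),S[:,1].max(),np.median(H[s]))
    # crate check in scene
    b=(abs(H-.142)<.004)&(abs(L[...,0])<.13)&(abs(L[...,1])<.26);print("board ext",np.percentile(L[b],[0.5,99.5],axis=0))
# project predicted end A for center y=-10 in scene
def W(x,y,zz): return np.array([*(c+ex*x+u*y),zz])
for y in (.049,.125,.130,.140,.150): print(y,(proj("scene",W(.013+.06*y*0+0.0,y,.09))-[270,110])*3.2)
E
```

```text
top 465 [0.05702253 0.01248432] deg 3.2636160650194515 res 0.005920867442385569 y -0.09707914363193963 0.10608527739231578 0.09002919002509378
board ext [[-0.10705503 -0.23099662]
 [ 0.10568211  0.22996465]]
scene 418 [0.05405196 0.01529761] deg 3.0939386737345425 res 0.006143816242359011 y -0.07370032867013766 0.13194382585076173 0.09097928729935018
board ext [[-0.10642503 -0.23281271]
 [ 0.1069356   0.22896923]]
0.049 [344.38002421 252.60954388]
0.125 [392.30505441 205.2594573 ]
0.13 [395.36687983 202.23436377]
0.14 [401.45786843 196.21644711]
0.15 [407.50569314 190.24117652]
```

```bash
cat >> h.py <<'E'
from scipy.spatial.transform import Rotation as Ro
def plan(target_p,target_R,n,dp=0,do=1,start=None):
    """n equal rows from the present pose to the target; prints rounded rows (simulated cumulatively)"""
    o=monitor.get_obs()
    p=np.array(o["tool_pos"])*1000; R=Ro.from_euler("xyz",o["tool_rot"],degrees=True)
    if start is not None: p,R=start
    p0=p.copy();R0=R;rv=(R0.inv()*target_R).as_rotvec(degrees=True);out=[]
    tp=np.array(target_p)*1000
    for i in range(1,n+1):
        g=p0+(tp-p0)*i/n; G=R0*Ro.from_rotvec(rv*i/n,degrees=True)
        s=np.round(R.inv().apply(g-p),dp)+0.; w=np.round((R.inv()*G).as_rotvec(degrees=True),do)+0.
        out.append([*s,*w]); p=p+R.apply(s); R=R*Ro.from_rotvec(w,degrees=True)
    for k in range(0,n,10): print(",".join(f"{v:g}" for r in out[k:k+10] for v in r)); 
    print("ends",p.round(1),R.as_euler("xyz",degrees=True).round(1),"max",np.abs(out).max(0))
    return p,R
E
python3 - <<'E'
from h import *
plan([.599,.0735,.25],Ro.from_euler("xyz",[180,0,73.5],degrees=True),20)
E
```

```text
-27,-19,-1,0,0,4.4,-29,-17,-2,0,0,4.3,-29,-15,-1,0,0,4.4,-31,-13,-1,0,0,4.4,-32,-10,-2,0,0,4.4,-32,-8,-1,0,0,4.3,-33,-5,-2,0,0,4.4,-33,-3,-1,0,0,4.4,-33,0,-1,0,0,4.3,-33,2,-2,0,0,4.4
-33,5,-1,0,0,4.4,-33,7,-1,0,0,4.4,-31,10,-2,0,0,4.3,-31,12,-1,0,0,4.4,-30,15,-2,0,0,4.4,-29,17,-1,0,0,4.3,-27,18,-1,0,0,4.4,-26,21,-2,0,0,4.4,-24,23,-1,0,0,4.4,-23,25,-1,0,0,4.3
ends [599.1  73.2 249.6] [180.   -0.   73.5] max [33.  25.   2.   0.   0.   4.4]
```

Request:
servo_tool(commands=[-27, -19, -1, 0, 0, 4.4, -29, -17, -2, 0, 0, 4.3, -29, -15, -1, 0, 0, 4.4, -31, -13, -1, 0, 0, 4.4, -32, -10, -2, 0, 0, 4.4, -32, -8, -1, 0, 0, 4.3, -33, -5, -2, 0, 0, 4.4, -33, -3, -1, 0, 0, 4.4, -33, 0, -1, 0, 0, 4.3, -33, 2, -2, 0, 0, 4.4], jaw=60)

```text
time_s: 1.5
tool_pos: [0.4066, 0.3419, 0.2367]
tool_rot: [180.0, -0.0, 116.9]
force: [0.4, -1.0, -0.3]
grip_width: 0.0602
```

Request:
servo_tool(commands=[-33, 5, -1, 0, 0, 4.4, -33, 7, -1, 0, 0, 4.4, -31, 10, -2, 0, 0, 4.3, -31, 12, -1, 0, 0, 4.4, -30, 15, -2, 0, 0, 4.4, -29, 17, -1, 0, 0, 4.3, -27, 18, -1, 0, 0, 4.4, -26, 21, -2, 0, 0, 4.4, -24, 23, -1, 0, 0, 4.4, -23, 25, -1, 0, 0, 4.3])

```text
time_s: 2.5
tool_pos: [0.5998, 0.0709, 0.2499]
tool_rot: [180.0, -0.0, 73.2]
force: [0.1, 0.2, -0.1]
grip_width: 0.0597
```

Request:
servo_tool(commands=[0, 0, 0, 0, 0, 0, 0, 0, 0, 0, 0, 0, 0, 0, 0, 0, 0, 0])

```text
time_s: 2.8
tool_pos: [0.5986, 0.0741, 0.2494]
tool_rot: [-180.0, -0.0, 73.6]
force: [1.1, -0.5, 0.8]
grip_width: 0.0599
```

```bash
python3 - <<'E'
from h import *
o=monitor.get_obs(); print({k:np.round(v,3).tolist() for k,v in o.items()})
im,d=read_camera("scene");cv2.imwrite("pics/s1.png",im[:,:,::-1])
plan([.599,.0735,.105],Ro.from_euler("xyz",[180,0,73.5],degrees=True),8)
E
```

```text
{'time_s': 2.8, 'qpos': [-33.939, 12.702, 28.911, 88.871, -6.254, 80.057, -20.953], 'joint_velocities': [-0.7, -0.145, -0.667, 0.069, 0.201, -0.092, -0.087], 'effort': [0.944, -39.427, 4.331, -31.35, 0.028, -0.006, -0.004], 'tool_pos': [0.599, 0.074, 0.249], 'tool_rot': [-179.95, -0.042, 73.584], 'force': [1.069, -0.501, 0.83], 'wrist_torque': [-0.115, 0.057, -0.007], 'grip_width': 0.06}
0,0,18,0,0,0,0,0,18,0,0,0,0,0,18,0,0,0.1,0,0,18,0,0,0,-1,1,18,0,0,0,0,0,18,0,0,0,0,0,18,0,0,0,0,0,18,0,0,0
ends [599.2  73.4 105.5] [-180.    -0.    73.5] max [ 1.   1.  18.   0.   0.   0.1]
```

View pics/s1.png

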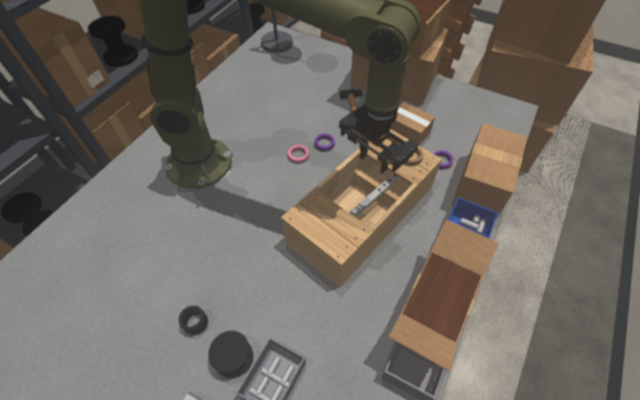

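The picture shows the gripper centred over the opening, around (385,155), jaws across the strut. The tape is untouched. Going down.

Request:
servo_tool(commands=[0, 0, 20, 0, 0, 0, 0, 0, 20, 0, 0, 0, 0, 0, 20, 0, 0, 0, 0, 0, 20, 0, 0, 0, 0, 0, 20, 0, 0, 0, 0, 0, 20, 0, 0, 0, 0, 0, 15, 0, 0, 0, 0, 0, 9, 0, 0, 0, 0, 0, 0, 0, 0, 0, 0, 0, 0, 0, 0, 0])

```text
time_s: 3.85
tool_pos: [0.5995, 0.0735, 0.1062]
tool_rot: [180.0, -0.0, 73.6]
force: [-0.1, -0.7, 0.8]
grip_width: 0.0598
```

Request:
servo_tool(commands=[0, 0, 10, 0, 0, 0, 0, 0, 9, 0, 0, 0, 0, 0, 6, 0, 0, 0, 0, 0, 4, 0, 0, 0, 0, 0, 0, 0, 0, 0, 0, 0, 0, 0, 0, 0])

```text
time_s: 4.45
tool_pos: [0.5992, 0.0732, 0.0766]
tool_rot: [180.0, -0.0, 73.5]
force: [0.1, -1.1, 0.6]
grip_width: 0.0599
```

```bash
python3 - <<'E'
from h import *
o=monitor.get_obs(); print({k:np.round(v,3).tolist() for k,v in o.items() if k in("force","tool_pos","tool_rot","wrist_torque")})
im,d=read_camera("scene");c=im[90:260,290:470];cv2.imwrite("pics/s2.png",cv2.resize(c[:,:,::-1],None,fx=3.5,fy=3.5,interpolation=cv2.INTER_CUBIC))
E
```

```text
{'tool_pos': [0.599, 0.073, 0.077], 'tool_rot': [179.993, -0.002, 73.531], 'force': [0.071, -1.072, 0.64], 'wrist_torque': [-0.117, 0.075, -0.018]}
```

View pics/s2.png

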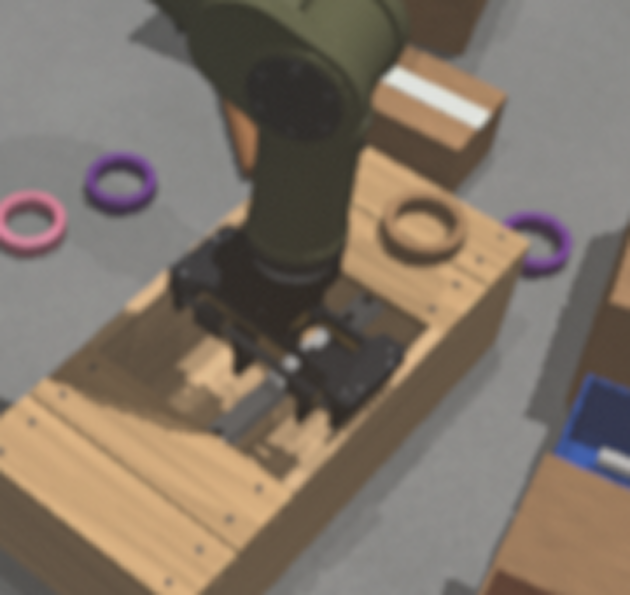

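The strut lies between the two fingers (crop ~(260,395)) and the gripper body is just clear of the side walls. No contact force shows. Closing.

Request:
servo_tool(commands=[0, 0, 0, 0, 0, 0, 0, 0, 0, 0, 0, 0, 0, 0, 0, 0, 0, 0, 0, 0, 0, 0, 0, 0, 0, 0, 0, 0, 0, 0, 0, 0, 0, 0, 0, 0], jaw=0, newtons=55)

```text
time_s: 5.1
tool_pos: [0.5991, 0.0733, 0.0766]
tool_rot: [180.0, -0.0, 73.5]
force: [0.5, -0.3, 0.7]
grip_width: 0.0199
```

Request:
servo_tool(commands=[0, 0, -4, 0, 0, 0, 0, 0, -7, 0, 0, 0, 0, 0, -7, 0, 0, 0, 0, 0, -7, 0, 0, 0, 0, 0, 0, 0, 0, 0, 0, 0, 0, 0, 0, 0])

```text
time_s: 5.7
tool_pos: [0.5993, 0.0733, 0.1019]
tool_rot: [180.0, -0.0, 73.5]
force: [-1.2, 0.8, -3.1]
grip_width: 0.0195
```

```bash
cat > look.py <<'E'
from h import *
import sys
c4=np.load("crate.npy");u=c4[2:];ex=np.array([u[1],-u[0]]);c=c4[:2]
def loc(): 
    o=monitor.get_obs();p=np.array(o["tool_pos"]);R=Ro.from_euler("xyz",o["tool_rot"],degrees=True).as_matrix()
    g=p
    print("tcp crate",np.round([(p[:2]-c)@ex,(p[:2]-c)@u,p[2]],4),"rot",np.round(o["tool_rot"],1),"F",np.round(o["force"],1),"M",np.round(o["wrist_torque"],2),"w",round(o["grip_width"],4),"t",o["time_s"])
    print("q",np.round(o["qpos"],0))
def strut(n="top",zmin=.095,crop=None):
    im,d=read_camera(n);P=pts(n,d);H=P[...,2];L=np.stack([(P[...,:2]-c)@ex,(P[...,:2]-c)@u,H],-1)
    return im,L
E
python3 - <<'E'
from look import *
loc()
for n in ("top","scene"):
    im,L=strut(n);hsv=cv2.cvtColor(im,cv2.COLOR_RGB2HSV)
    s=(abs(L[...,0]-.0135)<.03)&(abs(L[...,1])<.2)&(L[...,2]>.07)&(L[...,2]<.13)&(hsv[...,1]<60)&(hsv[...,2]>60)
    S=L[s]
    for y in np.arange(-.14,.15,.02):
        q=S[abs(S[:,1]-y)<.01]
        if len(q)>4: print(n,round(y,2),len(q),np.round(np.median(q,0),4))
    crop=(im[90:260,290:470] if n=="scene" else im[105:240,200:400])
    cv2.imwrite(f"pics/{n}3.png",cv2.resize(crop[:,:,::-1],None,fx=3.5,fy=3.5,interpolation=cv2.INTER_CUBIC))
E
```

```text
tcp crate [1.390e-02 1.000e-04 1.019e-01] rot [180.   -0.   73.5] F [-1.2  0.8 -3.1] M [-0.05  0.09  0.05] w 0.0195 t 5.7
q [-33.  19.  28.  99. -10.  64. -18.]
top -0.1 16 [ 0.0085 -0.0937  0.1152]
top -0.08 46 [ 0.008  -0.0802  0.116 ]
top -0.06 48 [ 0.0086 -0.0595  0.1156]
top -0.04 37 [ 0.0104 -0.0422  0.1151]
top 0.08 5 [0.014  0.0881 0.1175]
top 0.1 26 [0.0163 0.0956 0.1141]
scene -0.08 40 [ 0.0117 -0.077   0.1156]
scene -0.06 52 [ 0.0139 -0.0599  0.1147]
scene -0.04 48 [ 0.0168 -0.0393  0.1154]
scene -0.02 43 [ 0.015  -0.0189  0.1156]
scene 0.0 24 [ 0.0134 -0.0061  0.1162]
scene 0.1 24 [0.0212 0.1036 0.1163]
scene 0.12 8 [0.0286 0.1126 0.1063]
```

View pics/scene3.png

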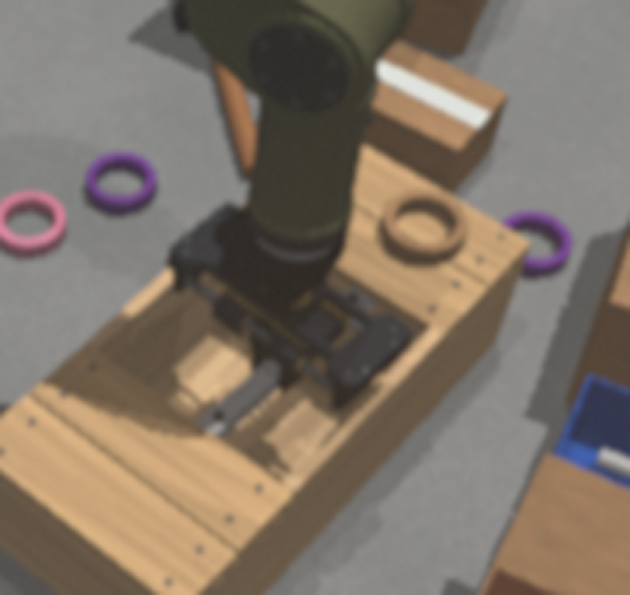

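Strut held level (top ≈115 mm), gripped ~10 mm toward A from its centre. Next I'll slide it toward −y, turning it in line with the crate.

Request:
servo_tool(commands=[-5, 0, 0, 0, 0, -0.6, -8, 0, 0, 0, 0, -0.6, -8, 0, 0, 0, 0, -0.6, -8, 0, 0, 0, 0, -0.6, -8, 0, 0, 0, 0, -0.6, -8, 0, 0, 0, 0, 0, -5, 0, 0, 0, 0, 0, 0, 0, 0, 0, 0, 0, 0, 0, 0, 0, 0, 0])

```text
time_s: 6.7
tool_pos: [0.5865, 0.0252, 0.1016]
tool_rot: [180.0, -0.0, 76.5]
force: [-0.2, -0.2, -4.0]
grip_width: 0.0193
```

```bash
python3 - <<'E'
from look import *
loc()
for n in ("top","scene"):
    im,L=strut(n);hsv=cv2.cvtColor(im,cv2.COLOR_RGB2HSV)
    s=(abs(L[...,0]-.0135)<.03)&(abs(L[...,1])<.2)&(L[...,2]>.09)&(L[...,2]<.13)&(hsv[...,1]<60)&(hsv[...,2]>50)
    S=L[s]
    for y in np.arange(-.1,.15,.01):
        q=S[abs(S[:,1]-y)<.005]
        if len(q)>4: print(n,round(y,2),len(q),np.round(np.median(q,0),4))
    crop=(im[110:250,300:460] if n=="scene" else im[115:230,230:390])
    cv2.imwrite(f"pics/{n}4.png",cv2.resize(crop[:,:,::-1],None,fx=4,fy=4,interpolation=cv2.INTER_CUBIC))
E
```

```text
tcp crate [ 0.0126 -0.0497  0.1016] rot [180.   -0.   76.5] F [-0.2 -0.2 -4. ] M [-0.02  0.04  0.04] w 0.0193 t 6.7
q [-29.  17.  29. 102.  -9.  64. -11.]
top -0.1 11 [ 0.0114 -0.097   0.1159]
top 0.03 22 [0.0113 0.0297 0.1171]
top 0.04 23 [0.0125 0.0405 0.1145]
top 0.05 25 [0.0111 0.0504 0.1156]
top 0.06 22 [0.0114 0.0597 0.1158]
top 0.07 26 [0.0123 0.0699 0.1158]
top 0.08 23 [0.0114 0.0807 0.1147]
top 0.09 14 [0.0123 0.0882 0.1142]
scene -0.08 21 [ 0.0157 -0.0795  0.1154]
scene -0.07 27 [ 0.0166 -0.07    0.1159]
scene -0.06 39 [ 0.0181 -0.0587  0.1163]
scene -0.05 13 [ 0.0111 -0.0525  0.1166]
scene 0.05 19 [0.0149 0.0511 0.1157]
scene 0.06 25 [0.0145 0.0602 0.1158]
scene 0.07 25 [0.0171 0.0708 0.1152]
scene 0.08 22 [0.0166 0.0802 0.1159]
scene 0.09 12 [0.0163 0.0878 0.1138]
```

View pics/scene4.png

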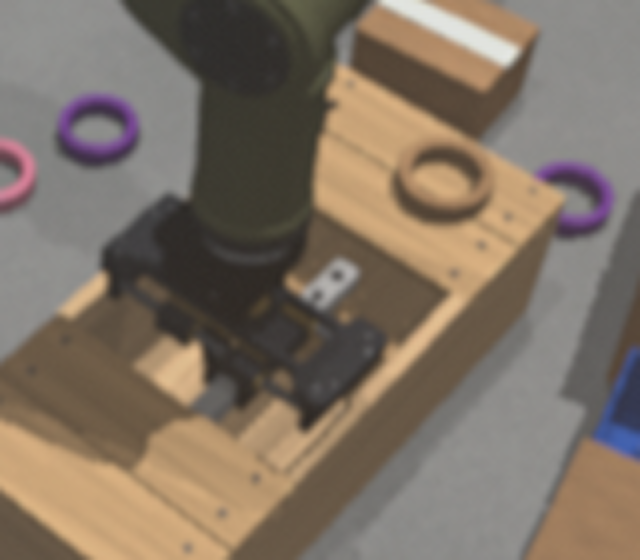

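View pics/top4.png

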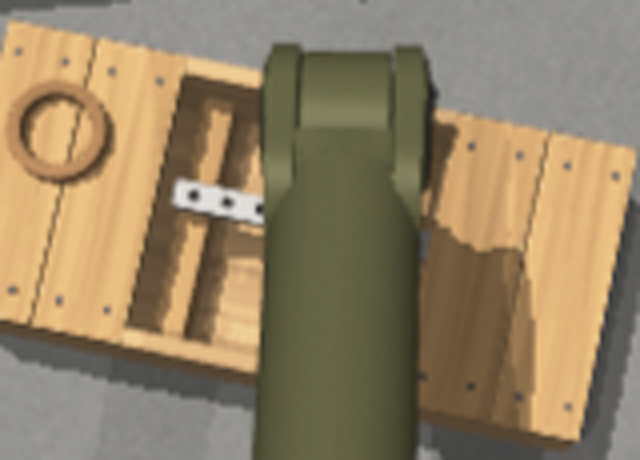

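```bash
cat >> look.py <<'E'
R0=Ro.from_euler("xyz",[180,0,76.6],degrees=True)
def tcp_for(y,z,th,x=.0125):
    t=np.radians(th);e=np.array([0,np.cos(t),np.sin(t)]);n=np.array([0,-np.sin(t),np.cos(t)])
    q=np.array([x,y,z])+.010*e-.0035*n
    return np.array([*(c+ex*q[0]+u*q[1]),q[2]]), R0*Ro.from_rotvec([0,th,0],degrees=True)
E
python3 - <<'E'
from look import *
plan(*tcp_for(-.060,.120,15),5)
a=tcp_for(-.060,.120,15)
p,R=plan(*tcp_for(-.060,.122,30),5,start=(a[0]*1000,a[1]))
E
```

```text
0,0,-4,0,3,0,0,0,-3,0,3,0,0,0,-4,0,3,0,1,0,-3,0,3,0,1,0,-3,0,3,0
ends [586.6  25.9 118.8] [180.  -15.   76.6] max [1. 0. 4. 0. 3. 0.]
0,0,-1,0,3,0,0,0,-1,0,3,0,1,0,-1,0,3,0,0,0,-1,0,3,0,1,0,0,0,3,0
ends [586.6  25.9 123.8] [180.  -30.   76.6] max [1. 0. 1. 0. 3. 0.]
```

Request:
servo_tool(commands=[0, 0, -4, 0, 3, 0, 0, 0, -3, 0, 3, 0, 0, 0, -4, 0, 3, 0, 1, 0, -3, 0, 3, 0, 1, 0, -3, 0, 3, 0, 0, 0, 0, 0, 0, 0])

```text
time_s: 7.4
tool_pos: [0.5865, 0.0229, 0.1189]
tool_rot: [180.0, -15.0, 76.4]
force: [0.6, -0.9, -3.0]
grip_width: 0.0195
```

```bash
python3 - <<'E'
from look import *
loc()
im,L=strut("scene")
cv2.imwrite("pics/s5.png",cv2.resize(im[80:260,270:470][:,:,::-1],None,fx=3.3,fy=3.3,interpolation=cv2.INTER_CUBIC))
s=(abs(L[...,0]-.0125)<.025)&(L[...,1]>.03)&(L[...,1]<.11)&(L[...,2]>.11)
hsv=cv2.cvtColor(im,cv2.COLOR_RGB2HSV);S=L[s&(hsv[...,1]<60)]
for y in np.arange(.0,.1,.01):
    q=S[abs(S[:,1]-y)<.005]
    if len(q)>4: print(round(y,2),len(q),np.round(np.median(q,0),4))
E
```

```text
tcp crate [ 0.0131 -0.0519  0.1189] rot [180.  -15.   76.4] F [ 0.6 -0.9 -3. ] M [-0.63  0.2  -0.01] w 0.0195 t 7.4
q [-20.  14.  28. 104. -24.  64.   4.]
0.03 13 [0.0131 0.0323 0.1557]
0.04 30 [0.0167 0.0398 0.1572]
0.05 31 [0.0149 0.0502 0.1611]
0.06 29 [0.0175 0.06   0.1635]
0.07 30 [0.0167 0.0701 0.1667]
0.08 12 [0.0198 0.0777 0.1663]
```

View pics/s5.png

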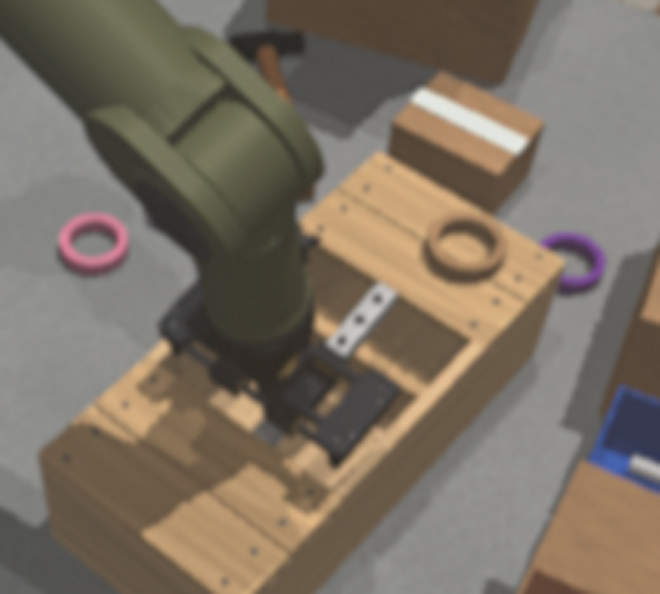

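End A rises out of the opening (crop (385,290)) and the strut tilts with the tool (~15°). No contact. On to 30°.

Request:
servo_tool(commands=[1, 0, -1, 0, 3, 0, 1, 0, -1, 0, 3, 0, 1, 0, -1, 0, 3, 0, 1, 0, -1, 0, 3, 0, 1, 0, 0, 0, 3, 0, 0, 0, 0, 0, 0, 0, 0, 0, 0, 0, 0, 0])

```text
time_s: 8.15
tool_pos: [0.5872, 0.0289, 0.1239]
tool_rot: [-180.0, -29.9, 76.6]
force: [0.1, 0.5, -2.5]
grip_width: 0.0196
```

```bash
python3 - <<'E'
from look import *
loc()
im,L=strut("scene")
cv2.imwrite("pics/s6.png",cv2.resize(im[80:260,270:470][:,:,::-1],None,fx=3.3,fy=3.3,interpolation=cv2.INTER_CUBIC))
s=(abs(L[...,0]-.0125)<.025)&(L[...,1]>.0)&(L[...,1]<.11)&(L[...,2]>.11)
hsv=cv2.cvtColor(im,cv2.COLOR_RGB2HSV);S=L[s&(hsv[...,1]<60)]
for y in np.arange(.0,.1,.01):
    q=S[abs(S[:,1]-y)<.005]
    if len(q)>4: print(round(y,2),len(q),np.round(np.median(q,0),4))
E
```

```text
tcp crate [ 0.0124 -0.0459  0.1239] rot [-180.   -29.9   76.6] F [ 0.1  0.5 -2.5] M [-0.98  0.26 -0.02] w 0.0196 t 8.15
q [-11.  16.  27. 106. -41.  67.  21.]
0.0 20 [0.016  0.003  0.1664]
0.01 35 [0.0156 0.01   0.1721]
0.02 32 [0.0134 0.021  0.1774]
0.03 36 [0.0158 0.0302 0.1828]
0.04 36 [0.0166 0.0399 0.1883]
0.05 37 [0.0158 0.0504 0.1942]
0.06 37 [0.0156 0.0603 0.2008]
0.07 9 [0.0148 0.0669 0.2041]
```

View pics/s6.png

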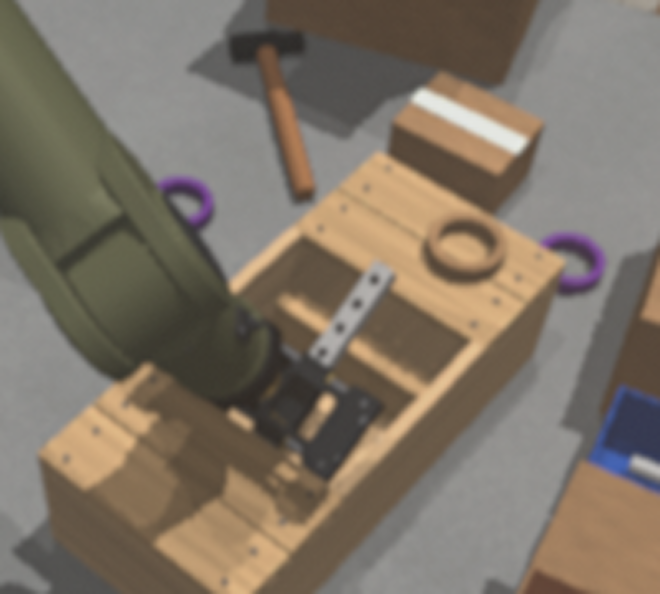

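End A is ~195 mm up at (375,270), end B computed at ~47 mm under the −y boards. The slope is 30°. Drawing it out along its own axis.

Request:
servo_tool(commands=[10, 0, 0, 0, 0, 0, 18, 0, 0, 0, 0, 0, 20, 0, 0, 0, 0, 0, 20, 0, 0, 0, 0, 0, 20, 0, 0, 0, 0, 0, 20, 0, 0, 0, 0, 0, 20, 0, 0, 0, 0, 0, 17, 0, 0, 0, 0, 0, 10, 0, 0, 0, 0, 0, 0, 0, 0, 0, 0, 0])

```text
time_s: 9.2
tool_pos: [0.6185, 0.1619, 0.2032]
tool_rot: [179.9, -30.1, 76.8]
force: [-0.5, -0.2, -2.4]
grip_width: 0.0193
```

```bash
python3 - <<'E'
from look import *
loc()
im,L=strut("scene")
cv2.imwrite("pics/s7.png",cv2.resize(im[80:260,270:470][:,:,::-1],None,fx=3.3,fy=3.3,interpolation=cv2.INTER_CUBIC))
s=(abs(L[...,0]-.0125)<.025)&(L[...,1]>-.1)&(L[...,1]<.25)&(L[...,2]>.1)
hsv=cv2.cvtColor(im,cv2.COLOR_RGB2HSV);S=L[s&(hsv[...,1]<60)]
for y in np.arange(-.1,.25,.02):
    q=S[abs(S[:,1]-y)<.005]
    if len(q)>4: print(round(y,2),len(q),np.round(np.median(q,0),4))
a=tcp_for(.070,.250,20);print(monitor.get_obs()["tool_pos"],a[0])
p,R=plan(*a,5)
plan(*tcp_for(.03,.255,0),8,start=(p,R))
E
```

```text
tcp crate [0.0121 0.0908 0.2032] rot [179.9 -30.1  76.8] F [-0.5 -0.2 -2.4] M [-0.98  0.26  0.03] w 0.0193 t 9.2
q [-21.  12.  23. 100. -38.  67.   3.]
-0.1 76 [ 0.0148 -0.0977  0.5659]
-0.08 94 [ 0.0233 -0.0824  0.5751]
-0.06 38 [ 0.0266 -0.0599  0.4029]
-0.04 62 [ 0.0209 -0.0408  0.2523]
-0.02 80 [ 0.0228 -0.0212  0.3283]
0.0 40 [1.590e-02 1.000e-04 1.656e-01]
0.02 96 [0.0209 0.0208 0.2659]
0.04 58 [0.0217 0.0403 0.1913]
0.06 30 [0.0223 0.0576 0.1993]
0.14 33 [0.0123 0.1408 0.2475]
0.16 36 [0.0144 0.1601 0.2595]
0.18 34 [0.0135 0.1796 0.2706]
0.2 34 [0.0152 0.2001 0.2816]
[0.61830079 0.1600308  0.20220452] [0.61654985 0.151953   0.25013128]
3,0,-9,0,-2,0,3,0,-9,0,-2,0,3,0,-10,0,-2,0,2,0,-9,0,-2,0.1,3,0,-10,0,-2,0
ends [616.4 152.3 250.6] [-180.   -20.    76.6] max [ 3.   0.  10.   0.   2.   0.1]
-5,0,-2,0,-2.5,0,-5,0,-2,0,-2.5,0,-4,0,-1,0,-2.5,0,-5,0,-1,0,-2.5,0,-5,0,-1,0,-2.5,0,-6,0,-1,0,-2.5,0,-5,0,0,0,-2.5,0,-5,0,-1,0,-2.5,0
ends [606.9 112.2 251.7] [-180.     0.    76.6] max [6.  0.  2.  0.  2.5 0. ]
```

View pics/s7.png

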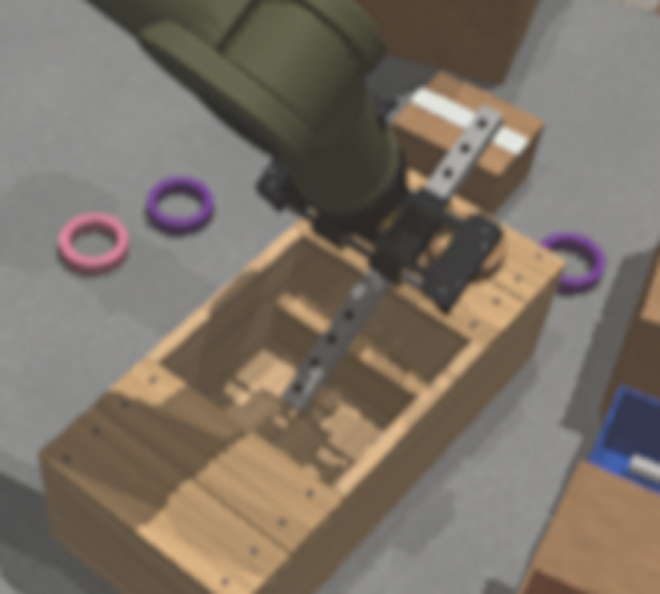

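End B is now in the open part of the opening (crop (295,400)), clear of the −y board edge. Lift, then level.

Request:
servo_tool(commands=[3, 0, -9, 0, -2, 0, 3, 0, -9, 0, -2, 0, 3, 0, -10, 0, -2, 0, 2, 0, -9, 0, -2, 0, 3, 0, -10, 0, -2, 0])

```text
time_s: 9.75
tool_pos: [0.6162, 0.1494, 0.2497]
tool_rot: [-179.9, -19.8, 76.4]
force: [0.5, -0.3, -3.3]
grip_width: 0.0195
```

Request:
servo_tool(commands=[-5, 0, -2, 0, -2.5, 0, -5, 0, -2, 0, -2.5, 0, -4, 0, -1, 0, -2.5, 0, -5, 0, -1, 0, -2.5, 0, -5, 0, -1, 0, -2.5, 0, -6, 0, -1, 0, -2.5, 0, -5, 0, 0, 0, -2.5, 0, -5, 0, -1, 0, -2.5, 0, 0, 0, 0, 0, 0, 0, 0, 0, 0, 0, 0, 0])

```text
time_s: 10.75
tool_pos: [0.6069, 0.1108, 0.2508]
tool_rot: [-180.0, -0.0, 76.5]
force: [0.4, 0.5, -4.2]
grip_width: 0.0194
```

Request:
servo_tool(commands=[0, 0, 0, 0, 0, 0, 0, 0, 0, 0, 0, 0, 0, 0, 0, 0, 0, 0, 0, 0, 0, 0, 0, 0, 0, 0, 0, 0, 0, 0])

```text
time_s: 11.25
tool_pos: [0.6071, 0.1111, 0.2514]
tool_rot: [180.0, -0.0, 76.5]
force: [-0.6, 0.7, -2.4]
grip_width: 0.0194
```

```bash
python3 - <<'E'
from look import *
loc()
for n in ("scene","top"):
    im,L=strut(n)
    crop=im[80:260,270:470] if n=="scene" else im[105:240,190:390]
    cv2.imwrite(f"pics/{n}8.png",cv2.resize(crop[:,:,::-1],None,fx=3.3,fy=3.3,interpolation=cv2.INTER_CUBIC))
    s=(abs(L[...,0]-.0125)<.025)&(L[...,2]>.2)&(L[...,2]<.28)
    hsv=cv2.cvtColor(im,cv2.COLOR_RGB2HSV);S=L[s&(hsv[...,1]<60)&(hsv[...,2]>80)]
    for y in np.arange(-.16,.25,.02):
        q=S[abs(S[:,1]-y)<.005]
        if len(q)>4: print(n,round(y,2),len(q),np.round(np.median(q,0),4))
    t=(L[...,2]>.155)&(L[...,2]<.17)&(L[...,1]>.12)&(L[...,1]<.24)&(abs(L[...,0])<.1)
    print("tape",L[t].min(0),L[t].max(0)) if t.any() else 0
E
```

```text
tcp crate [0.0127 0.0387 0.2514] rot [180.   -0.   76.5] F [-0.6  0.7 -2.4] M [-0.06  0.04 -0.01] w 0.0194 t 11.25
q [-32.  14.  24.  87.  -6.  81. -22.]
scene -0.12 38 [ 0.0149 -0.1197  0.2636]
scene -0.1 36 [ 0.0173 -0.1004  0.2644]
scene -0.08 33 [ 0.018  -0.0805  0.2651]
scene -0.06 28 [ 0.0192 -0.0604  0.2644]
scene -0.04 34 [ 0.016  -0.0401  0.2647]
scene -0.02 32 [ 0.0167 -0.0195  0.2651]
scene -0.0 31 [ 0.0169 -0.0004  0.2648]
scene 0.02 31 [0.0178 0.0194 0.2656]
scene 0.04 15 [0.0101 0.0394 0.2665]
scene 0.16 11 [0.0129 0.1625 0.2666]
scene 0.18 8 [0.0176 0.1765 0.2636]
tape [-0.00099077  0.13985837  0.15506707] [0.06729836 0.20768535 0.16781735]
top -0.12 15 [ 0.011  -0.1174  0.2644]
top -0.1 30 [ 0.011  -0.0999  0.2658]
top -0.08 21 [ 0.0121 -0.0804  0.2643]
top -0.06 23 [ 0.0107 -0.0613  0.2654]
top -0.04 29 [ 0.0105 -0.04    0.2642]
top -0.02 29 [ 0.0117 -0.0207  0.2644]
top -0.0 30 [ 1.18e-02 -2.00e-04  2.64e-01]
top 0.14 20 [0.0085 0.141  0.2652]
top 0.16 31 [0.0114 0.1597 0.2653]
top 0.18 9 [0.0146 0.1769 0.2642]
tape [-0.00402027  0.14914349  0.15520401] [0.06698208 0.21209102 0.16894287]
```

View pics/scene8.png

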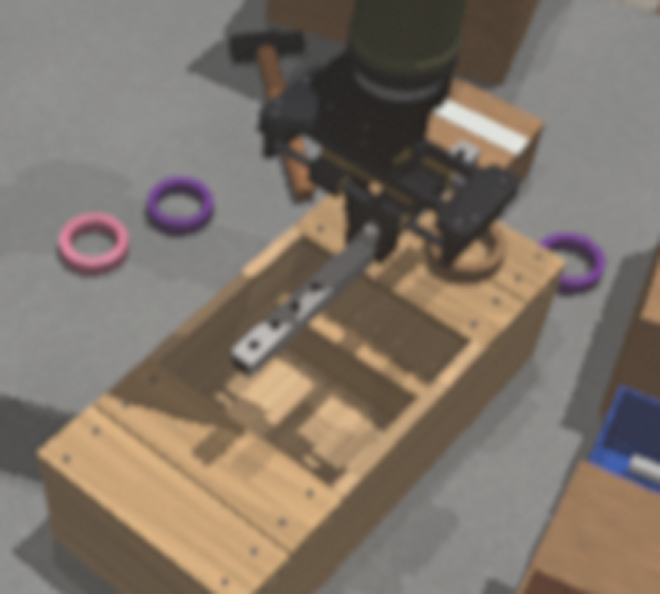

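View pics/top8.png

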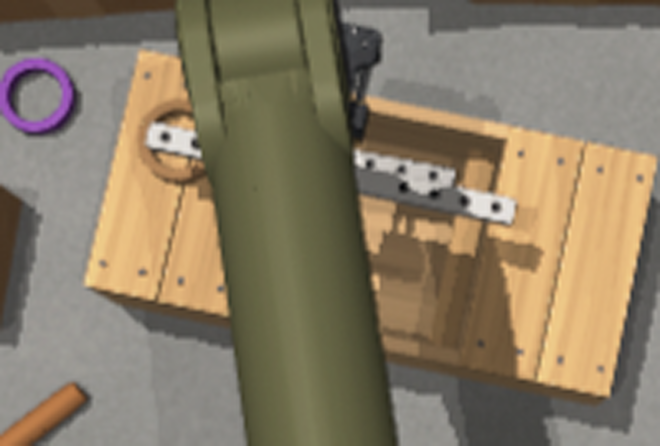

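The strut is level at a height of ~255 mm, running from y≈−122 to +180 mm. The tape and offcut are where they were, and the arm is still. Handing in.

```bash
python3 - <<'E'
from h import *
o=monitor.get_obs();print(np.abs(o["joint_velocities"]).max(),o["grip_width"])
print(env.sign_off())
E
```

```text
0.22495694601928706 0.019246724034729674
the job is handed in; nothing more can be done
None
```

The strut is out of the crate, and I handed the job in at about 11.4 s of the 42 s allowed; no verdict was reported.

**What I did:**
1. Gripped the strut about 10 mm toward end A from its centre.
2. Lifted it 25 mm and slid it about 50 mm toward the crate's −y end, which brought end A into the opening.
3. Tilted end A up 30°. End A came to about 195 mm, measured. End B worked out at about 47 mm, because it was hidden under the boards.
4. Drew the strut out along its own axis, then lifted and levelled it.

**Last checks:**
- **Position:** both cameras show the strut level to within a degree or so, with its top at about 265 mm. It runs from about −122 to +180 mm in crate y, so its centre is about 30 mm from the opening's centre and its underside about 100 mm above the boards.
- **Grip:** the fingers were closed on it at 19.4 mm with 55 N commanded, and the arm was still. The force reading showed only the strut's weight.
- **Other things:** the tape measured within a few millimetres of where it started, partly hidden by the arm and strut. The offcut looked unmoved in the last picture, but I did not measure it again. I did not measure the bench items again either; nothing came near them.
- **Disagreements:** none beyond 2–6 mm between the two cameras across the strut.

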